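# Hang a desiccant canister in a detector housing and hold its cover shut

## Robot

A 6-joint arm with a two-finger parallel gripper is mounted at the origin on a cart in front of the work surface, level with it; the furniture and walls round the work are solid. World frame = base frame: x ahead of the robot, y to its left, z up, the work surface at z = 0. Lengths are in m, angles in rad, forces in N, time in s.
With the tool pointing down it reaches from about 0.25 to 0.775 m from the base axis. Payload 4 kg.
Tool frame: the origin (TCP) lies on the centre line of the jaws, within the pads' length; the fingertips stand 14 mm ahead of it and the grasp point (between the pads) lies 5 mm behind it (robot.tcp_to_tips is the distance from the TCP to the fingertips, in m); z points along the fingers, y is the line along which they close (so a half turn about z gives the same grasp; the last joint's range is limited). The gripper opens to 94 mm and grips with 3 to 60 N. Pads are 16 mm wide; open, the fingers measure 119 mm over their backs; the gripper's body (75 mm by 177 mm) begins 78 mm behind the grasp point.
Start: joints at [1.127, 0.087, 1.371, -0, 1.684, -0.103], TCP at [0.184, 0.518, 0.18] pointing down, gripper open.
Joint ranges: [-3.1, 3.1], [-0.76, 2.03], [0.27, 2.55], [-1.08, 4.22], [0.17, 2.65], [-2.57, 2.57]. Speed limits (rad/s): [2.79, 2.79, 3.14, 3.14, 3.14, 3.14].

## Interface

Orientations are given as [roll, pitch, yaw] about the fixed x, y, z axes, in that order (R = Rz(yaw) Ry(pitch) Rx(roll)).
In Python, from bench import robot gives the robot as it stands.
- The arm moves only by the tool carry_out, never from a script. Its argument "increments" is a list of rows, each a list of 3 entries, a list of its own where there are three numbers: the closure in counts, from 0 (fully open) to 255 (shut), then the shift along the tool's x, y, z in mm, then the turn about the tool's z in degrees. In form: [[fingers, [dx, dy, dz], twist], ...]. A call has 1 to 8 rows; each row shifts and turns the commanded pose from where the row before left it, along the tool's axes as they then stand; what a row does not reach is not made up. A row lasts 1/10 s, in which the tool goes at most 50 mm and 8.59 degrees, less where a joint would pass 70% of its speed; a pose out of reach is approached as far as the arm can. A call with a gripper value outside its range is refused whole. The fingers move at their own pace and stop on an object; the grip force is fixed at half the most. Time passes only in rows, so rows that do not move let the fingers close. It gives the time, the measured TCP pose, the force, the opening and the grip force at its end, in the units of the state.
- robot.get_obs(): the state, without advancing time (a new reading comes with each control period).
- robot.snapshot(name): name is "scene" or "side" or "wrist"; returns the picture (480x640x3 uint8, blue, green, red); there is no depth.
- robot.get_calibration(name): a dict with "vfov" (degrees; the focal length in pixels is half the picture's height over the tangent of half this angle, whatever the lens; pixels are square), "cx", "cy" (the principal point, pixels), "T" (4x4, takes a point from camera to world coordinates). Camera axes: x right, y down, z forward; pixel columns grow to the right and rows downward; lengths in m; the calibration is good to about 2 mm. A picture is of the moment at which its call begins: read the wrist's pose just before it. get_calibration takes no time and is no camera call; for the wrist camera it gives the pose at the moment of the call.
- robot.close_job(): hands the job in; it is judged then, once.
The state is a dict: "time": time; "joint_positions": joint angles; "qvel": joint speeds; "joint_torque": joint torques, N m; "tool_pos": TCP position; "ee_rot": TCP orientation; "wrist_force": force on the tool from outside, world axes, zero at the start; "wrist_torque": the same for the moment, N m; "width": finger opening in m; "finger_force": force on a finger pad.
Only numpy, scipy, OpenCV 4.12 (cv2) and the standard library are available. Lean on these libraries where they do the work, as an engineer would, in place of code of your own. Each camera call takes 0.05 s, during which the arm holds its last target. There are 200 camera calls.

## Task

Fit the fresh desiccant canister to the open detector housing: hang it by its wire handle on the hook inside the left wall and let go, then swing the hinged cover down; it will stop short because its quarter-turn fastener stands across the keyway. Turn the fastener's wing until it lines up with the two index lines on the cover and press the cover fully home on its frame. Finish while still holding the cover pressed down against the springy seal, so that I can inspect the joint before locking it; leave the other things on the desk where they stand.

Things in the scene. Friction and masses are not known exactly. Their poses are not given: they have to be found in the camera images.
- housing: detector housing, an open-topped aluminium box 180 (x) x 150 (y) x 92 mm high, walls 4 mm, screwed down. Origin: centre of its underside, on the desk; x points from the front wall to the hinged far wall, y to the left wall, z up. Inner floor at z 4 mm. Inside stands a black detector block (x 5..55, y -67..-33, up to z 38 mm)
- keyway (a point): middle of the keyway, a slot 28 mm long along the housing's y and 7.4 mm wide in a 4 mm steel bracket behind the front wall; axes as the housing. The bracket spans 20 mm to the front and 16 mm to the back of this point and 27 mm to either side; its top is 80 mm above the desk
- hook_seat (a point): middle of the hook's seat, on the axis of its 6 mm rod, 73 mm above the desk; axes as the housing. The rod comes out of the left wall, whose inside is 21 mm away in +y, runs along -y to 8 mm past this point and turns up to a tip that ends 18 mm past it and 12 mm above it. A hanging handle may rest anywhere on the level part
- canister_center (a point): desiccant canister, loose, 60 to 100 g: perforated metal can, 36 mm diameter, 38 mm high, with a stiff upright wire handle (bail) over it. The point is on its axis, 33 mm above its underside; z is its axis. The bail lies in its x-z plane: 4 mm wire, two upright legs 43 mm wide over the outside, straight from 30 to 56 mm above the underside
- bail_top (a point): top of the bail's arch, on the wire's axis, 66 mm above the can's underside; the gap under the arch is 26 mm high and 35 mm wide. Gripped across the two legs, it lets the hook pass between the fingers. Hanging, this point is 5 mm higher than hook_seat and the can 8 mm clear of the floor. Axes as canister_center
- cover (a joint): cover angle, rad: 0 = fully home on the frame, 1.57 = upright; starts at 1.6 to 1.75. Friction hinges: it stays where it is left, about 2 N at the free edge swings it from upright. With the fastener across the keyway its pin stops the cover at about 0.06. Below about 0.023 it squeezes the sponge seal; about 10 N down on the wing brings it home; let go, it springs up to about 0.02
- cover_hinge (a point): middle of the cover's hinge axis, along the top of the housing's far wall, 92 mm above the desk. The cover is a plate 180 mm from hinge to free edge, 154 mm wide, 4 mm thick. This frame turns with the cover: -x runs from the hinge to the free edge, z is the normal of its outer face, y as the housing's
- cover_edge (a point): middle of the cover's free edge, on its outer face (on top when shut; looking away from the robot when open). Axes as cover_hinge
- fastener (a joint): angle of the quarter-turn fastener, rad, growing anticlockwise seen from above with the cover shut: 0 = wing along the index lines, which run along the housing's y, its pin in line with the keyway; starts at 0.7 to 1.3. Range -0.35 to 1.6, light friction (0.05 N m), no click; the pin enters the keyway only within about 0.17 of 0
- wing_center (a point): centre of the fastener's black wing grip: a bar 34 mm long, 10 mm thick, 20 mm tall on a round 17 mm shank, 156 mm from the hinge on the cover's centre line. The point lies 19 mm off the cover's outer face, the wing's top 29 mm. y points along the wing, z along the turning axis, out of the cover
- mirror_mount_1: bystander: black mirror mount, 38 x 42 x 47 mm, on the desk to the right of the housing; origin under its centre
- lens_tube_0: bystander: black lens tube standing on end, 30 mm diameter, 40 mm high, beyond the canister; origin under its centre
- vial_1: bystander: sample vial with a screw cap, 18 mm diameter, 40 mm high, to the left of the canister; origin under its centre
Mind the look-alikes: they are no part of the job. Of the things that look like the part that bears canister_center, take the one that is farthest from the robot's base at the start.

How it is judged:
On the way, in this order (a step that is already met when the one before it is completed fails the run):
1. the canister hangs by its bail on the hook, let go, with the cover still open (horizontal distance between bail_top and hook_seat below 0.02 m and z of bail_top in the frame of hook_seat between 0.001 and 0.012 m and angle between canister_center's own z axis and vertical below 0.35 rad and contact force between the fingers and canister below 0.05 N and value of joint cover above 0.5 rad), for 0.2 s.
2. the cover is down and the fastener's wing is in line with the index lines (value of joint cover below 0.1 rad and value of joint fastener between -0.2 and 0.2 rad), for 0.1 s.
At the end, for the whole second after the job is handed in: the cover is held fully home (under 0.007 rad, about 1 mm at its front edge) by the robot pressing on it or on its fastener with more than 2 N, the wing within 0.25 rad of the index lines, and the canister still hangs upright on the hook (bail within 20 mm of the middle of the seat and on the rod) (value of joint cover below 0.007 rad and value of joint fastener between -0.25 and 0.25 rad and contact force between any of the fingers, the arm and housing above 2 N and horizontal distance between bail_top and hook_seat below 0.02 m and z of bail_top in the frame of hook_seat between 0.001 and 0.012 m and angle between canister_center's own z axis and vertical below 0.35 rad); the arm keeps its last pose, push and grip.
It fails at once if a bystander is moved by more than 30 mm (distance of any of mirror_mount_1, lens_tube_0, vial_1 from where it was at the start of the episode above 0.03 m).
It also fails if it takes over 70 s, if anything falls off the work surface, if the arm or the gripper's body presses on something with over 40 N, if the wrist force passes 120 N, or if a joint passes its speed limit or range.

## Working session

There is one attempt and no reset: what is moved stays moved. The work goes in short steps, Python scripts to look and compute and a tool call to move; the robot and the scene stay as the last step left them, time stands still between calls to the robot, and variables do not carry over. Pictures are saved under pics/ and viewed, at most 10 in all, crops included, and the job is handed in when it is done.

Besides the shell and the picture viewer there is one more tool, called after "Call:" as a command line: name --argument value ..., lists and objects as JSON in quotes. carry_out: Moves the arm, as the interface text tells. Its arguments: {"type":"object","properties":{"increments":{"type":"array","items":{"type":"array"}}},"required":["increments"]}

```bash
mkdir -p pics; ls
python3 - <<'E'
from bench import robot
import cv2,numpy as np
o=robot.get_obs();print(o)
ims=[]
for n in("scene","side","wrist"):
    c=robot.get_calibration(n);print(n,c['vfov'],c['cx'],c['cy'],np.round(c['T'],4).tolist())
    im=robot.snapshot(n);cv2.imwrite(f"pics/{n}0.png",im)
E
```

```text
pics
{'time': 0.0, 'joint_positions': array([ 1.12690786e+00,  8.79360822e-02,  1.37226111e+00,  4.61242589e-06,
        1.68359976e+00, -1.03102571e-01]), 'qvel': array([ 0.00045038,  0.00111844,  0.00032266, -0.00039979, -0.00069135,
       -0.00052503]), 'joint_torque': array([ 6.43848525e-04, -3.40164793e+01, -3.02433479e+01,  7.16475584e-02,
        3.27498943e-02, -2.09623690e-04]), 'tool_pos': array([0.18356546, 0.51781428, 0.17921111]), 'ee_rot': array([-3.13940053e+00, -2.31426328e-04,  2.80080701e+00]), 'wrist_force': array([-0.71033283,  0.08473869, -0.32973327]), 'wrist_torque': array([-0.03135951, -0.01153481, -0.00079067]), 'finger_force': 0.0, 'width': 0.09419312010002015}
scene 46.01094323645508 311.6560232815853 234.20981941800295 [[0.7372, -0.512, 0.4409, -0.0141], [-0.6756, -0.5715, 0.4658, -0.6307], [0.0134, -0.6413, -0.7672, 1.0909], [0.0, 0.0, 0.0, 1.0]]
side 45.596275884331995 316.9685671043808 242.09917467792792 [[0.2123, -0.7819, 0.5861, -0.4404], [-0.9772, -0.1721, 0.1243, -0.2342], [0.0036, -0.5992, -0.8006, 1.4609], [0.0, 0.0, 0.0, 1.0]]
wrist 61.37001188759978 322.5469289584381 238.83487463318 [[0.3331, 0.9137, 0.2327, 0.1155], [0.9429, -0.3225, -0.083, 0.5421], [-0.0008, 0.247, -0.969, 0.3838], [0.0, 0.0, 0.0, 1.0]]
```

View pics/scene0.png

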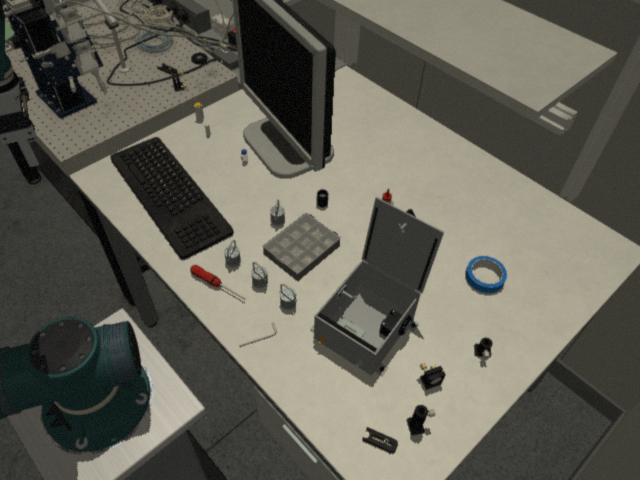

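View pics/side0.png

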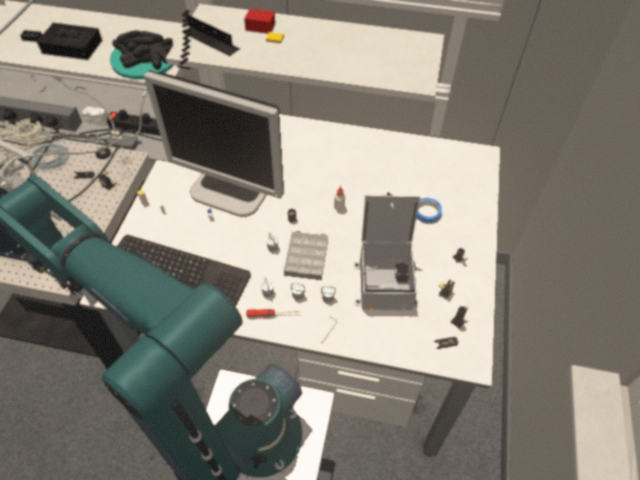

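Canister candidates in the scene view are (277,213), (232,252), (259,273) and (288,294). In the side view they are (272,243), (267,288), (298,290) and (328,293). The one at scene (277,213) / side (272,243) looks farthest from the base, with the lens tube beyond it at (322,198). I'll check it in a close crop.

```bash
cat > h.py <<'E'
import numpy as np,cv2
from bench import robot
def ray(n,u,v,c=None):
    c=c or robot.get_calibration(n);f=240/np.tan(np.radians(c['vfov']/2))
    T=np.array(c['T']);d=T[:3,:3]@np.array([(u-c['cx'])/f,(v-c['cy'])/f,1.]);return T[:3,3],d/np.linalg.norm(d)
def onz(n,u,v,z,c=None):
    p,d=ray(n,u,v,c);return p+d*(z-p[2])/d[2]
def tri(rays):
    A=sum(np.eye(3)-np.outer(d,d) for p,d in rays);b=sum((np.eye(3)-np.outer(d,d))@p for p,d in rays);return np.linalg.solve(A,b)
def proj(n,P,c=None):
    c=c or robot.get_calibration(n);f=240/np.tan(np.radians(c['vfov']/2));T=np.array(c['T'])
    q=T[:3,:3].T@(np.array(P)-T[:3,3]);return np.array([f*q[0]/q[2]+c['cx'],f*q[1]/q[2]+c['cy']])
def crop(im,x,y,w,h,k):return cv2.resize(im[y:y+h,x:x+w],None,fx=k,fy=k,interpolation=cv2.INTER_CUBIC)
E
python3 - <<'E'
from h import *
s=cv2.imread('pics/scene0.png');d=cv2.imread('pics/side0.png')
o=np.zeros((600,800,3),np.uint8)
o[:600,:450]=crop(s,305,190,150,200,3)
o[:300,450:750]=crop(s,250,185,60,60,5)
o[300:600,450:750]=crop(d,242,213,60,60,5)
cv2.imwrite('pics/c1.png',o)
for a,b in(((277,220),(272,248)),((232,260),(267,293)),((259,282),(298,295)),((288,303),(328,298))):
    p=onz('scene',*a,0);q=onz('side',*b,0);print(p.round(3),q.round(3),np.hypot(*p[:2]))
E
```

```text
[0.579 0.126 0.   ] [0.576 0.127 0.   ] 0.5922677374476961
[0.414 0.1   0.   ] [0.411 0.098 0.   ] 0.42645251675399637
[0.422 0.006 0.   ] [0.424 0.006 0.   ] 0.4221339356886902
[ 0.434 -0.083  0.   ] [ 0.433 -0.084  0.   ] 0.4422768061953246
```

View pics/c1.png

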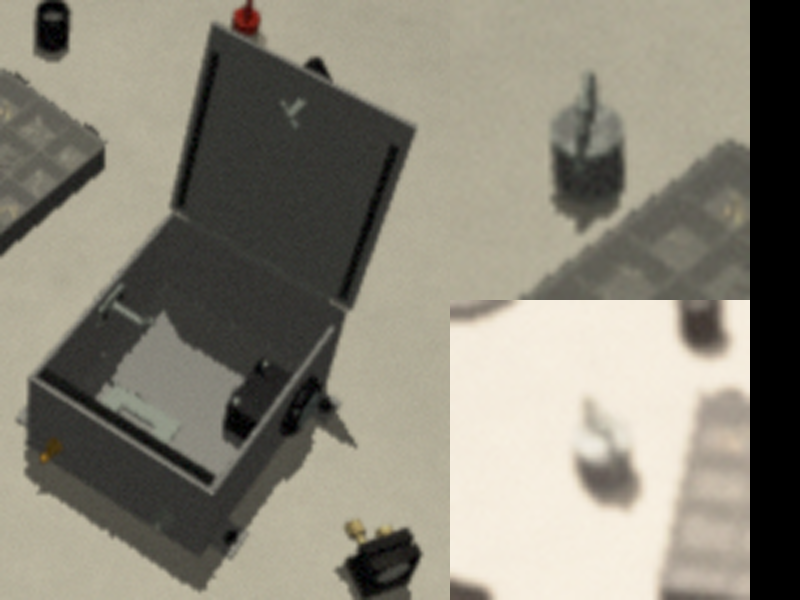

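The crop shows a can with a bail seen nearly edge-on at scene (277,213), with the lens tube beyond it. That makes it the farthest of the four, at about (0.578, 0.127). Next I'll work out the housing pose and how far to move the wrist camera over the canister.

```bash
cat >> h.py <<'E'
from scipy.spatial.transform import Rotation as R
def tool():
    o=robot.get_obs();return np.array(o['tool_pos']),R.from_euler('xyz',o['ee_rot']).as_matrix()
E
python3 - <<'E'
from h import *
pts=[(315,316),(376,353.3),(421,293.3),(363.3,260)]
W=np.array([onz('scene',*p,.092) for p in pts]);print(W.round(4))
for i in range(4):print(np.linalg.norm(W[i]-W[(i+1)%4]).round(4),np.degrees(np.arctan2(*(W[(i+1)%4]-W[i])[1::-1])).round(2))
print(W.mean(0))
print([proj('side',w).round(1).tolist() for w in W])
p,r=tool();c=robot.get_calibration('wrist')['T'];print(p,r.round(3).tolist());print((r.T@(np.array(c)[:3,3]-p)).round(4),(r.T@np.array(c)[:3,:3]).round(3).tolist())
print('wrist sees',onz('wrist',320,240,0.05),onz('wrist',320,400,.05))
E
```

```text
[[ 0.4171 -0.1903  0.092 ]
 [ 0.4482 -0.3329  0.092 ]
 [ 0.6225 -0.2999  0.092 ]
 [ 0.595  -0.1558  0.092 ]]
0.146 -77.67
0.1773 10.73
0.1467 100.8
0.1812 -169.05
[ 0.52068959 -0.24473322  0.092     ]
[[364.7, 292.7], [416.7, 292.7], [412.0, 242.2], [363.1, 241.1]]
[0.18365706 0.51794949 0.1794772 ] [[-0.942, 0.334, -0.001], [0.334, 0.942, -0.002], [0.0, -0.002, -1.0]]
[ 0.0723 -0.0004 -0.2044] [[0.001, -0.969, -0.247], [1.0, 0.001, 0.001], [-0.001, -0.247, 0.969]]
wrist sees [0.19596738 0.51117283 0.05      ] [0.34364531 0.45875051 0.05      ]
```

Run:
```python
from h import *
print('mon',tri([ray('scene',325,165),ray('side',279,193)]), tri([ray('scene',333,47),ray('side',281,119)]), onz('scene',285,172,0))
print('lens',onz('scene',322,207,0),'tray corner',onz('scene',263,243,.02),'mount',onz('scene',432,388,0))
p,r=tool()
print(r.T@(np.array([.55,.13,.18])-p))
```

```text
mon [0.76671588 0.15089657 0.05233401] [0.72835778 0.11335306 0.42427071] [0.70950133 0.24638992 0.        ]
lens [0.69585657 0.08213991 0.        ] tray corner [0.49427077 0.07803554 0.02      ] mount [ 0.51871459 -0.43721416  0.        ]
[-4.74948901e-01 -2.43178402e-01 -1.92544204e-04]
```

Call:
carry_out --increments '[[0, [-30, -15, 0], 0], [0, [-40, -20, 0], 0], [0, [-40, -20, 0], 0], [0, [-40, -20, 0], 0], [0, [-40, -20, 0], 0], [0, [-40, -20, 0], 0], [0, [-40, -20, 0], 0], [0, [-40, -20, 0], 0]]'

```text
time: 0.95
tool_pos: [0.425, 0.2671, 0.1802]
ee_rot: [3.142, -0.0, 2.801]
wrist_force: [0.7, 0.3, 0.1]
width: 0.094
finger_force: 0.0
```

Call:
carry_out --increments '[[0, [-40, -20, 0], 0], [0, [-40, -20, 0], 0], [0, [-40, -20, 0], 0], [0, [-40, -25, 0], 0], [0, [0, 0, 0], 0], [0, [0, 0, 0], 0]]'

```text
time: 1.55
tool_pos: [0.5466, 0.1342, 0.1795]
ee_rot: [-3.141, -0.002, 2.798]
wrist_force: [0.3, -0.5, -0.2]
width: 0.0941
finger_force: 0.0
```

Run:
```python
from h import *
import pickle
p,r=tool();c=robot.get_calibration('wrist');im=robot.snapshot('wrist');cv2.imwrite('pics/w1.png',im);pickle.dump((p,r,c),open('w1.pkl','wb'))
print(p,np.degrees(np.arctan2(r[1,1],r[0,1])),proj('wrist',[.578,.127,.066],c))
```

```text
[0.54661021 0.13423882 0.17948063] 70.33930767870851 [326.93971375 266.33965037]
```

View pics/w1.png

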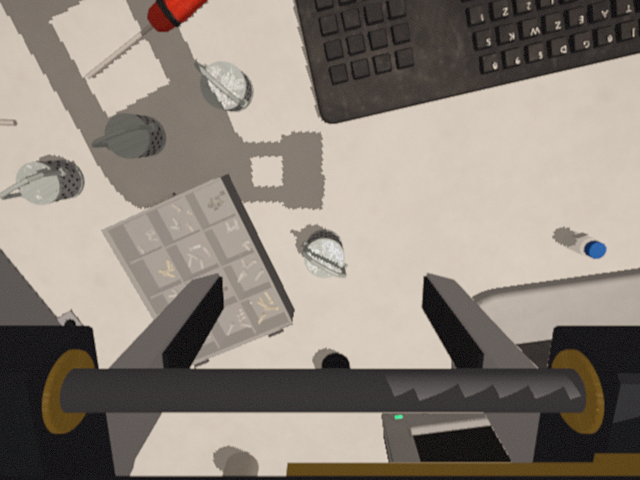

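The target canister is at (324,256) with its bail running from about (302,246) to (346,273). The vial (blue cap, 595,249) and the lens tube (330,360) are clear of it. I'll zoom in on the bail.

Run:
```python
from h import *
im=cv2.imread('pics/w1.png');cv2.imwrite('pics/c2.png',crop(im,280,215,90,75,8))
```

```text
(no output)
```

View pics/c2.png

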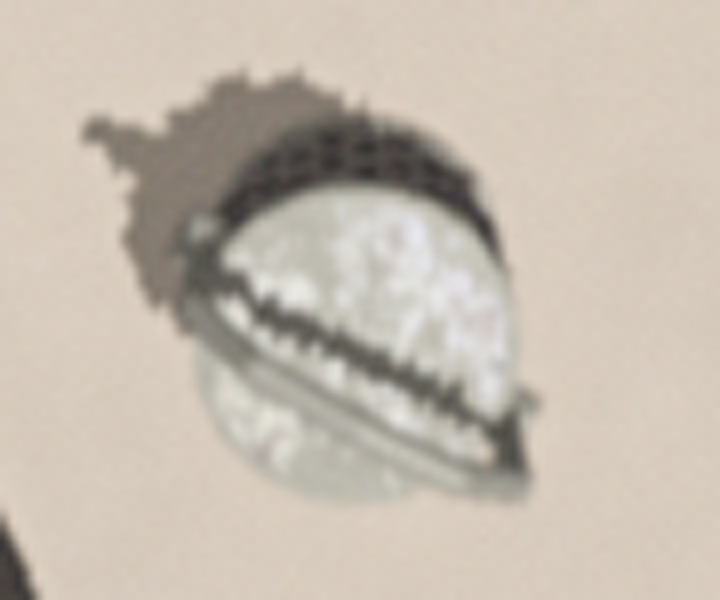

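The zoom shows the lid disc centred at crop (358,341). The bail's feet are at crop (200,225) and (530,405), and its arch corners at (205,308) and (517,485).

Run:
```python
from h import *
import pickle
p,r,c=pickle.load(open('w1.pkl','rb'))
P=lambda x,y,z:onz('wrist',280+x/8-.4,215+y/8-.4,z,c)
C=P(358,341,.038);print('can',C)
for a,b,z in(((200,225),(530,405),.03),((205,308),(517,485),.057)):
    A,B=P(*a,z),P(*b,z);d=B-A;print((A+B)/2,np.linalg.norm(d),np.degrees(np.arctan2(d[1],d[0])))
print('vial',onz('wrist',595,249,.04,c),'lens',onz('wrist',332,355,.04,c))
```

```text
can [0.57790273 0.12491939 0.038     ]
[0.57766455 0.12603665 0.03      ] 0.043287691888726325 40.8283658819074
[0.57845586 0.12508084 0.057     ] 0.038488402517277046 39.68621730887849
vial [0.65040969 0.35295249 0.04      ] lens [0.67076547 0.0996631  0.04      ]
```

Call:
carry_out --increments '[[90, [0, 0, 0], 7.5], [90, [0, 0, 0], 7.5], [90, [0, 0, 0], 7.5], [90, [0, 0, 0], 7.4], [90, [-14, 9, 0], 0], [90, [-13, 9, 0], 0], [90, [0, 0, 20], 0], [90, [0, 0, 20], 0]]'

```text
time: 2.4
tool_pos: [0.5778, 0.1282, 0.1409]
ee_rot: [3.139, 0.001, 2.281]
wrist_force: [-0.4, -0.2, 0.1]
width: 0.0607
finger_force: 0.0
```

Call:
carry_out --increments '[[90, [0, 0, 10], 0], [90, [0, 0, 0], 0], [90, [0, 0, 0], 0]]'

```text
time: 2.7
tool_pos: [0.5777, 0.1271, 0.1311]
ee_rot: [3.141, 0.0, 2.28]
wrist_force: [0.7, 0.2, 0.5]
width: 0.0607
finger_force: 0.0
```

Run:
```python
from h import *
p,r=tool();print(p,np.degrees(np.arctan2(r[1,1],r[0,1])),robot.get_obs()['width'],robot.get_obs()['joint_positions'].round(2))
d=r.T@(np.array([.578,.1253,.042])-p);print(d*1000)
im=robot.snapshot('wrist');cv2.imwrite('pics/w2.png',im)
```

```text
[0.57765908 0.1271126  0.13111991] 40.642747297769155 0.06074641225188333 [ 0.12  0.19  1.35  0.    1.6  -0.59]
[-1.56798772 -0.98940793 89.11970905]
```

View pics/w2.png

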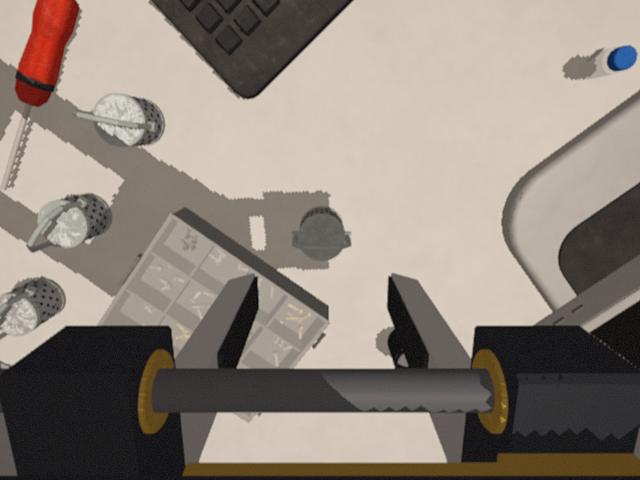

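The canister is at (322,237). Its bail lies level along the jaw line, from 293 to 350, centred between the fingers. I'll go down and grip.

Call:
carry_out --increments '[[90, [-1.5, -1, 20], 0], [90, [0, 0, 25], 0], [90, [0, 0, 24], 0], [90, [0, 0, 20], 0], [90, [0, 0, 0], 0], [90, [0, 0, 0], 0]]'

```text
time: 3.35
tool_pos: [0.5787, 0.1247, 0.0426]
ee_rot: [3.14, 0.001, 2.279]
wrist_force: [0.6, 0.6, 0.7]
width: 0.0606
finger_force: 0.0
```

Call:
carry_out --increments '[[255, [0, 0, 0], 0], [255, [0, 0, 0], 0], [255, [0, 0, 0], 0], [255, [0, 0, 0], 0], [255, [0, 0, 0], 0]]'

```text
time: 3.85
tool_pos: [0.5782, 0.1246, 0.0417]
ee_rot: [3.141, 0.0, 2.279]
wrist_force: [-0.5, -0.2, 0.8]
width: 0.0242
finger_force: 0.0
```

The width passed 43 mm with no force, so something is off. I'll look.

Run:
```python
from h import *
o=robot.get_obs();print(o['width'],o['finger_force'],o['time'])
im=robot.snapshot('wrist');s=robot.snapshot('scene')
out=np.zeros((600,800,3),np.uint8)
out[:,:400]=crop(im,220,60,200,300,2);out[:360,400:]=crop(s,240,180,100,90,4);cv2.imwrite('pics/w3.png',out)
```

```text
0.024158625698676325 0.0375386729137972 3.85
```

View pics/w3.png

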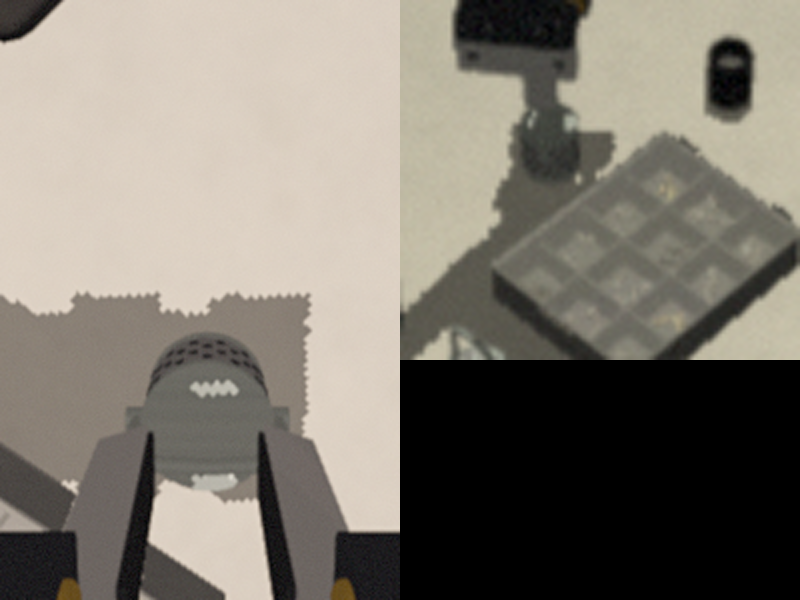

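The fingers look shorter than described, because they closed above the bail without touching it. I'll check `robot.tcp_to_tips`.

Run:
```python
from h import *
print(robot.tcp_to_tips,[a for a in dir(robot) if a[0]!='_'])
p,r=tool();c=robot.get_calibration('wrist');print(p,np.round(r.T@(np.array(c['T'])[:3,3]-p),4))
# visible tip corners at wrist px (296,276),(351,276), width .0242
f=240/np.tan(np.radians(c['vfov']/2));Z=f*.0242/55;T=np.array(c['T'])
w=T[:3,:3]@np.array([0,(276-c['cy'])/f*Z,Z])+T[:3,3];print('visible tip',w,r.T@(w-p))
print('scene px of tips at z .028/.072',proj('scene',[*p[:2],.028]),proj('scene',[*p[:2],.072]))
```

```text
0.014 ['IKError', 'close_job', 'get_calibration', 'get_obs', 'snapshot', 'tcp_to_tips']
[0.5784247  0.12462843 0.04184085] [ 0.072  -0.0008 -0.2044]
visible tip [0.57001835 0.13363044 0.07781049] [ 0.01229206 -0.00049435 -0.0359747 ]
scene px of tips at z .028/.072 [276.92728172 213.06144336] [276.32644326 201.1154797 ]
```

The visible fingertips sit about 36 to 44 mm behind where the spec puts them, and the jaws shut above the arch. I'll open, go lower in steps and check the contact each time.

Call:
carry_out --increments '[[90, [0, 0, 0], 0], [90, [0, 0, 0], 0], [90, [0, 0, 0], 0], [90, [0, 0, 0], 0], [90, [0, 0, 0], 0], [90, [0, 0, 0], 0], [90, [0, 0, 10], 0], [90, [0, 0, 10], 0]]'

```text
time: 4.75
tool_pos: [0.5782, 0.1245, 0.0208]
ee_rot: [3.141, 0.0, 2.279]
wrist_force: [0.3, 0.3, -0.3]
width: 0.0607
finger_force: 0.0
```

Run:
```python
from h import *
o=robot.get_obs();print(o['width'],o['tool_pos'],o['wrist_force'])
im=robot.snapshot('wrist');s=robot.snapshot('side')
out=np.zeros((600,800,3),np.uint8)
out[:,:480]=crop(im,200,160,160,200,3);out[:320,480:]=crop(s,235,200,80,80,4);cv2.imwrite('pics/w4.png',out)
```

```text
0.06068969764372585 [0.5781588  0.12451115 0.02079822] [ 0.25827632  0.32367263 -0.3195157 ]
```

View pics/w4.png

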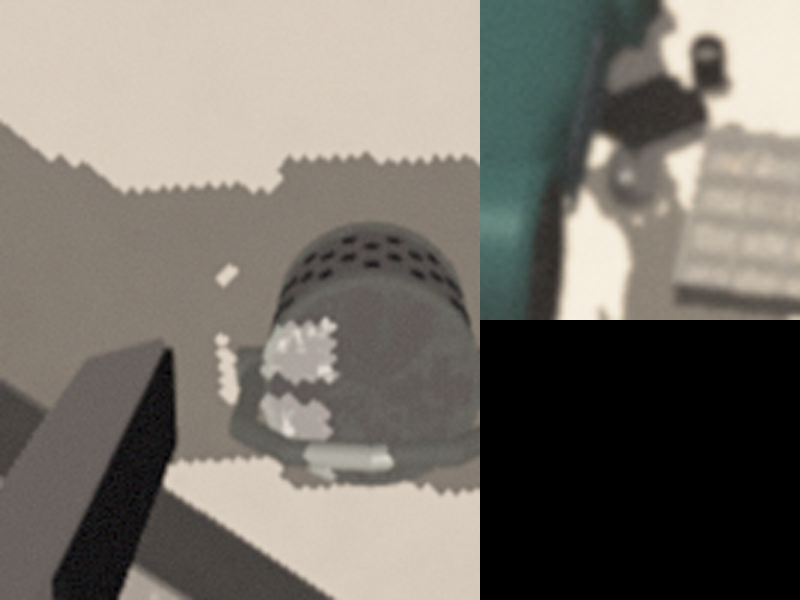

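The can and bail are intact. The visible tips are near z 0.054, still around arch height, so I'll creep down while watching the force.

Call:
carry_out --increments '[[90, [0, 0, 4], 0], [90, [0, 0, 2], 0], [90, [0, 0, 2], 0], [90, [0, 0, 2], 0], [90, [0, 0, 0], 0]]'

```text
time: 5.35
tool_pos: [0.5779, 0.1245, 0.0112]
ee_rot: [-3.141, -0.0, 2.279]
wrist_force: [-0.9, 0.3, -0.4]
width: 0.061
finger_force: 0.0
```

Call:
carry_out --increments '[[90, [0, 0, 4], 0], [90, [0, 0, 4], 0], [90, [0, 0, 4], 0], [90, [0, 0, 4], 0], [90, [0, 0, 0], 0]]'

```text
time: 5.85
tool_pos: [0.5773, 0.1244, -0.0057]
ee_rot: [-3.14, -0.001, 2.279]
wrist_force: [0.5, 0.0, 0.2]
width: 0.0611
finger_force: 0.0
```

Call:
carry_out --increments '[[255, [0, 0, 0], 0], [255, [0, 0, 0], 0], [255, [0, 0, 0], 0], [255, [0, 0, 0], 0], [255, [0, 0, 0], 0]]'

```text
time: 6.35
tool_pos: [0.5783, 0.1246, -0.0044]
ee_rot: [3.141, 0.0, 2.279]
wrist_force: [-0.8, 0.2, 0.6]
width: 0.0418
finger_force: 30.0
```

It's gripped: 42 mm wide at 30 N. The working fingertips are therefore about 33 mm behind the TCP, and the bail top is 70.5 mm above the TCP. Next I'll lift and work out the way to the housing.

Call:
carry_out --increments '[[255, [0, 0, -15], 0], [255, [0, 0, -25], 0], [255, [0, 0, -30], 0], [255, [0, 0, -30], 0], [255, [0, 0, -30], 0], [255, [0, 0, -20], 0], [255, [0, 0, 0], 0]]'

```text
time: 7.05
tool_pos: [0.5804, 0.1248, 0.1508]
ee_rot: [3.134, 0.005, 2.279]
wrist_force: [0.5, 1.2, -0.7]
width: 0.0419
finger_force: 30.0
```

Run:
```python
from h import *
o=robot.get_obs();print(o['width'],o['tool_pos'],o['finger_force'],o['joint_positions'].round(2))
yaw=np.radians(11.2);Hc=np.array([.521,-.245,0]);Rz=R.from_euler('z',yaw).as_matrix()
for x,y in((125,311),(110,300),(147,323)):
    w=onz('scene',305+x/3,190+y/3,.073);print(w,Rz.T@(w-Hc))
w=onz('scene',305+145/3,190+412/3,.08);print('key',w,Rz.T@(w-Hc))
p,r=tool()
for t in ([.03,-.01,.145],):
    w=Rz@np.array([t[0],t[1],0])+Hc;w[2]=.145;print('pre',w,r.T@(w-p)*1000)
```

```text
0.041910756824026195 [0.58040494 0.12478668 0.15082713] 29.999895449727774 [ 0.12  0.18  1.32  0.    1.63 -0.59]
[ 0.51412535 -0.18648688  0.073     ] [0.00462154 0.05873404 0.073     ]
[ 0.51277323 -0.17244491  0.073     ] [0.0060226  0.07277121 0.073     ]
[ 0.51858942 -0.20435516  0.073     ] [0.00552995 0.04033898 0.073     ]
key [ 0.46232437 -0.25749491  0.08      ] [-0.0599851  -0.00086012  0.08      ]
pre [ 0.552371   -0.24898252  0.145     ] [-265.62978861 -264.45677297    5.16787049]
```

Call:
carry_out --increments '[[255, [0, 0, 0], 7.3], [255, [0, 0, 0], 7.4], [255, [0, 0, 0], 7.4], [255, [0, 0, 0], 7.3], [255, [-20, -15, 0], 0], [255, [-40, -20, 0], 0], [255, [-40, -20, 0], 0], [255, [-40, -20, 0], 0]]'

```text
time: 7.85
tool_pos: [0.5301, -0.0284, 0.144]
ee_rot: [-3.139, -0.001, 1.767]
wrist_force: [-0.1, -0.8, -0.9]
width: 0.0421
finger_force: 30.0
```

Call:
carry_out --increments '[[255, [-40, -15, 0], 0], [255, [-40, -15, 0], 0], [255, [-40, -15, 0], 0], [255, [-40, -9, 0], 0], [255, [-36, 0, 0], 0], [255, [-20, 0, 0], 0], [255, [0, 0, 0], 0], [255, [0, 0, 0], 0]]'

```text
time: 8.65
tool_pos: [0.5202, -0.2487, 0.1445]
ee_rot: [-3.141, -0.002, 1.766]
wrist_force: [0.1, -0.1, -0.8]
width: 0.0421
finger_force: 30.0
```

Run:
```python
from h import *
import pickle
p,r=tool();c=robot.get_calibration('wrist');im=robot.snapshot('wrist');cv2.imwrite('pics/w5.png',im);pickle.dump((p,r,c),open('w5.pkl','wb'))
cv2.imwrite('pics/scene5.png',robot.snapshot('scene'))
o=robot.get_obs();print(p,np.degrees(np.arctan2(r[1,1],r[0,1])),o['width'],o['wrist_force'])
yaw=np.radians(11.2);Hc=np.array([.521,-.245,0]);Rz=R.from_euler('z',yaw).as_matrix()
print(proj('wrist',Rz@[.005,.05,.073]+Hc,c),proj('wrist',Rz@[.005,.032,.085]+Hc,c))
```

```text
[ 0.52019951 -0.24873212  0.14446904] 11.183342866879364 0.0423062165614169 [-0.22891089  0.25206537  0.37993951]
[333.31277932 164.11699574] [333.58170167 193.20783646]
```

View pics/w5.png

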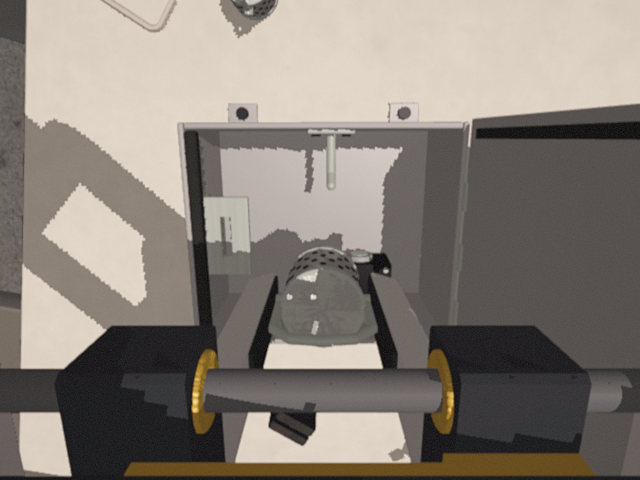

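The view shows the left wall's rim from (180,123) to (468,123). The hook rod runs along column 331, from (331,137) to its tip at (331,188). The keyway is at (226,235). The held can is centred at (323,300) with its bail intact.

Run:
```python
from h import *
import pickle
p,r,c=pickle.load(open('w5.pkl','rb'))
g=lambda u,v,z:onz('wrist',u,v,z,c)
fl,bl=g(180,123,.092),g(468,122.5,.092);d=bl-fl;yaw=np.arctan2(d[1],d[0]);print(np.linalg.norm(d),np.degrees(yaw))
X=d/np.linalg.norm(d);Y=np.array([-X[1],X[0],0]);C=(fl+bl)/2-Y*.075;C[2]=0;print('centre',C)
Rz=np.array([X,Y,[0,0,1]]).T
h=lambda w:(Rz.T@(w-C)).round(4)
print('tip',h(g(331,188,.084)),'rod',h(g(331,150,.073)),'key',h(g(226,235,.08)),'br',h(g(205,197,.08)),h(g(250,275,.08)))
hx=h(g(331,160,.073))[0]
seat=Rz@[hx,.050,.073]+C;print('seat',seat)
B=p+[0,0,.0705];print('bail top',h(B),'delta tool mm to seat',r.T@(seat-B)*1000)
key=Rz@[h(g(226,235,.08))[0],0,.08]+C
np.savez('hs.npz',C=C,Rz=Rz,seat=seat,yaw=yaw)
# cover angle: cover front edges wide in scene? left cover edge seen in wrist at (472,122)->(640,103)
```

```text
0.1760316365665498 11.348828780598728
centre [ 0.51961104 -0.24413546  0.        ]
tip [0.0046 0.0342 0.084 ] rod [0.0047 0.0581 0.073 ] key [-0.0671  0.0016  0.08  ] br [-0.0795  0.0278  0.08  ] [-0.052  -0.0273  0.08  ]
seat [ 0.5144781  -0.19416854  0.073     ]
bail top [-0.0003 -0.0046  0.215 ] delta tool mm to seat [ 54.30632781   5.12305428 142.09047496]
```

Call:
carry_out --increments '[[255, [0, 1, 20], 0], [255, [0, 0, 25], 0], [255, [0, 0, 25], 0], [255, [0, 0, 25], 0], [255, [0, 0, 17], 0], [255, [0, 0, 10], 0], [255, [0, 0, 0], 0]]'

```text
time: 9.45
tool_pos: [0.5206, -0.2478, 0.0219]
ee_rot: [-3.139, -0.002, 1.767]
wrist_force: [0.3, -0.2, -0.8]
width: 0.0421
finger_force: 30.0
```

Run:
```python
from h import *
z=np.load('hs.npz');p,r=tool();B=p+[0,0,.0705];print((r.T@(z['seat']-B)*1000).round(1),robot.get_obs()['wrist_force'],robot.get_obs()['width'])
```

```text
[53.7  4.5 19.5] [ 0.25783963 -0.19828991 -0.81964487] 0.04214540925946592
```

Height over the seat is 19.5 mm. I'll move the arch over the hook tip, which is 54 mm along tool x.

Call:
carry_out --increments '[[255, [12, 0, 0], 0], [255, [12, 0, 0], 0], [255, [12, 0, 0], 0], [255, [12, 0, 0], 0], [255, [6, 0, 0], 0], [255, [0, 0, 0], 0], [255, [0, 0, 0], 0]]'

```text
time: 10.15
tool_pos: [0.5112, -0.1966, 0.0236]
ee_rot: [3.141, 0.001, 1.766]
wrist_force: [0.2, 0.4, -0.8]
width: 0.0422
finger_force: 30.0
```

Call:
carry_out --increments '[[255, [0, 0, 5], 0], [255, [0, 0, 5], 0], [255, [0, 0, 3], 0], [255, [0, 0, 1], 0], [255, [0, 0, 0], 0], [255, [0, 0, 0], 0]]'

```text
time: 10.75
tool_pos: [0.5111, -0.1967, 0.0094]
ee_rot: [3.141, -0.0, 1.766]
wrist_force: [0.1, 0.1, -0.5]
width: 0.0417
finger_force: 30.0
```

Run:
```python
from h import *
z=np.load('hs.npz');p,r=tool();B=p+[0,0,.0705];o=robot.get_obs();print((r.T@(z['seat']-B)*1000).round(1),o['wrist_force'],o['wrist_torque'],o['width'])
cv2.imwrite('pics/s6.png',robot.snapshot('scene'))
```

```text
[1.8 3.8 6.9] [ 0.06831054  0.07248628 -0.49843017] [-0.09432011  0.0346538   0.02137695] 0.04173563454710159
```

Call:
carry_out --increments '[[255, [0, 0, 1], 0], [255, [0, 0, 0], 0], [255, [0, 0, 1], 0], [255, [0, 0, 0], 0]]'

```text
time: 11.2
tool_pos: [0.5112, -0.1966, 0.0077]
ee_rot: [3.141, 0.0, 1.766]
wrist_force: [-0.8, 0.8, 0.5]
width: 0.0419
finger_force: 30.0
```

Call:
carry_out --increments '[[255, [0, 0, 1], 0], [255, [0, 0, 0], 0], [255, [0, 0, 0], 0]]'

```text
time: 11.5
tool_pos: [0.5113, -0.1967, 0.0074]
ee_rot: [3.141, 0.001, 1.766]
wrist_force: [-2.0, 0.4, 5.9]
width: 0.0421
finger_force: 30.0
```

It's resting on the hook (5.9 N upward), so I'll release and rise.

Call:
carry_out --increments '[[90, [0, 0, -0.5], 0], [90, [0, 0, 0], 0], [90, [0, 0, 0], 0], [90, [0, 0, 0], 0], [90, [0, 0, 0], 0]]'

```text
time: 12.0
tool_pos: [0.5109, -0.1965, 0.0066]
ee_rot: [-3.141, -0.0, 1.766]
wrist_force: [-0.2, 0.9, 0.2]
width: 0.0602
finger_force: 0.0
```

Call:
carry_out --increments '[[90, [0, 0, -10], 0], [90, [0, 0, -20], 0], [90, [0, 0, -30], 0], [90, [0, 0, -30], 0], [90, [0, 0, -20], 0], [90, [-25, 0, -10], 0], [90, [-25, 0, 0], 0], [90, [0, 0, 0], 0]]'

```text
time: 12.8
tool_pos: [0.5213, -0.2482, 0.1281]
ee_rot: [3.14, 0.002, 1.763]
wrist_force: [0.2, 0.6, 0.7]
width: 0.0607
finger_force: 0.0
```

Run:
```python
from h import *
import pickle
p,r=tool();c=robot.get_calibration('wrist');im=robot.snapshot('wrist');cv2.imwrite('pics/w7.png',im);pickle.dump((p,r,c),open('w7.pkl','wb'));s=robot.snapshot('scene');cv2.imwrite('pics/s7.png',s)
z=np.load('hs.npz');C,Rz=z['C'],z['Rz']
print(p,robot.get_obs()['width'])
for n,t in(('barc',[.0047,.05,.078]),('lid',[.0047,.05,.050]),('flid',[.09,.077,.092])):print(n,proj('wrist',Rz@t+C,c))
out=np.zeros((600,800,3),np.uint8)
out[:,:400]=cv2.resize(im[60:360,220:420],(400,600),interpolation=2);out[:600,400:]=cv2.resize(s[190:340,340:440],(400,600),interpolation=2);cv2.imwrite('pics/c7.png',out)
```

```text
[ 0.52127248 -0.24822196  0.12813535] 0.0610862086014508
barc [329.31903917 164.59014232]
lid [328.55895916 161.71528569]
flid [479.34108256 117.61582033]
```

View pics/c7.png

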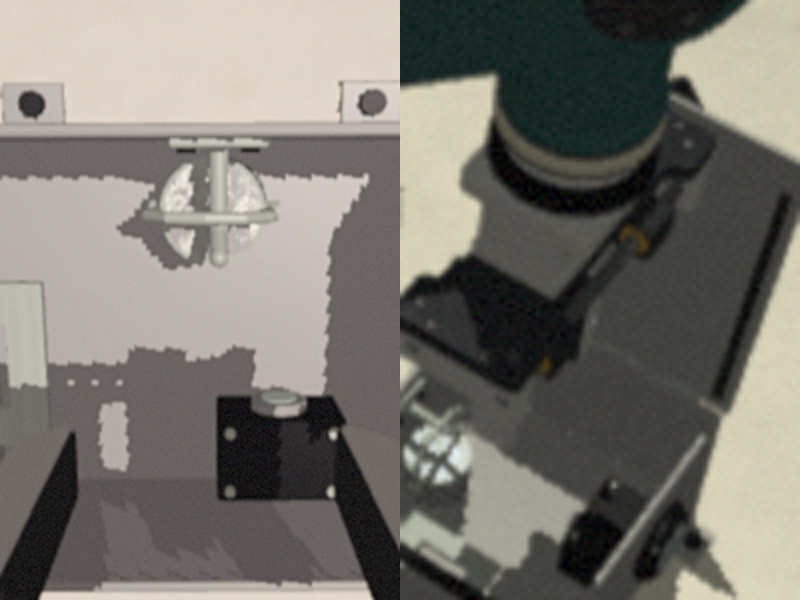

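The can hangs upright on the hook (crop 215,215) with its bail across the rod, the gripper clear and the cover open. All my views are used, so from here I rely on numbers. I'll shut the jaws, rise, and reach behind the cover at housing (0.165, 0.045), left of the wing.

Call:
carry_out --increments '[[255, [0, 0, -30], 0], [255, [0, 0, -40], 0], [255, [0, 0, -40], 0], [255, [0, 0, -40], 0], [255, [10, 20, 0], 0], [255, [15, 40, 0], 0], [255, [15, 40, 0], 0], [255, [10, 40, 0], 0]]'

```text
time: 13.7
tool_pos: [0.649, -0.1668, 0.2775]
ee_rot: [3.141, -0.001, 1.767]
wrist_force: [0.2, -0.5, 0.9]
width: 0.0016
finger_force: 0.0
```

Call:
carry_out --increments '[[255, [0, 24, 0], 0], [255, [0, 0, 0], 0], [255, [0, 0, 0], 0]]'

```text
time: 14.0
tool_pos: [0.6713, -0.1639, 0.2761]
ee_rot: [-3.14, -0.001, 1.767]
wrist_force: [0.2, -0.1, 0.4]
width: 0.0
finger_force: 0.0
```

```bash
cat >> h.py <<'E'
Z=np.load('hs.npz');C,Rz=Z['C'],Z['Rz']
def hou():
    p,r=tool();t=p+[0,0,.033];o=robot.get_obs()
    print('t',round(o['time'],2),'tip in housing mm',(Rz.T@(t-C)*1000).round(1),'yaw_y',np.degrees(np.arctan2(r[1,1],r[0,1])).round(2),'F_h',(Rz.T@o['wrist_force']).round(1),'w',round(o['width'],4))
E
python3 -c "
from h import *
hou()
c=robot.get_calibration('wrist');print(proj('wrist',Rz@[.1,0,.27]+C,c));cv2.imwrite('pics/w8.png',robot.snapshot('wrist'))"
```

```text
t 14.0 tip in housing mm [164.5  48.8 309.1] yaw_y 11.24 F_h [ 0.1 -0.1  0.4] w 0.0
[212.07270027 351.18089002]
```

Call:
carry_out --increments '[[255, [0, 0, 20], 0], [255, [0, 0, 30], 0], [255, [0, 0, 20], 0], [255, [0, 0, 0], 0], [255, [0, -10, 0], 0], [255, [0, -10, 0], 0], [255, [0, 0, 0], 0]]'

```text
time: 14.75
tool_pos: [0.6515, -0.1696, 0.2102]
ee_rot: [3.138, 0.002, 1.764]
wrist_force: [0.7, 0.8, -0.8]
width: 0.0005
finger_force: 0.0
```

Call:
carry_out --increments '[[255, [0, -10, 0], 0], [255, [0, -10, 0], 0], [255, [0, -5, 0], 0], [255, [0, 0, 0], 0]]'

```text
time: 15.15
tool_pos: [0.6271, -0.1738, 0.2077]
ee_rot: [3.141, 0.0, 1.765]
wrist_force: [-0.4, -0.0, -0.5]
width: 0.0003
finger_force: 0.0
```

```bash
python3 -c "
from h import *
hou();cv2.imwrite('pics/s8.png',robot.snapshot('side'))"
```

```text
t 15.15 tip in housing mm [119.2  47.9 240.7] yaw_y 11.15 F_h [-0.4  0.1 -0.5] w 0.0003
```

Call:
carry_out --increments '[[255, [0, -17, 8], 0], [255, [0, -18, 3], 0], [255, [0, -18, 3], 0], [255, [0, -17, 7], 0], [255, [0, -17, 7], 0], [255, [0, -14, 11], 0], [255, [0, -14, 11], 0], [255, [0, 0, 0], 0]]'

```text
time: 16.0
tool_pos: [0.5127, -0.1955, 0.1549]
ee_rot: [-3.138, -0.003, 1.765]
wrist_force: [-0.6, 0.2, 0.2]
width: 0.0006
finger_force: 0.0
```

```bash
python3 -c "
from h import *
hou()
s=robot.snapshot('side');a=cv2.imread('pics/s8.png');d=cv2.absdiff(s,a).max(2);print(cv2.boundingRect((d>40).astype(np.uint8)))
g=cv2.cvtColor(s,6);b=cv2.cvtColor(a,6)
for n,P in(('open edge L',[.095,.077,.272]),('edge45 L',[-.037,.077,.219]),('edge45 R',[-.037,-.077,.219])):
    q=proj('side',Rz@P+C);print(n,q.round())
# dark (cover) pixels along a line at cover right margin y=-.06
for th in range(10,105,5):
    t=np.radians(th);q=[proj('side',Rz@[.09-.17*np.cos(t),yy,.092+.17*np.sin(t)]+C).astype(int) for yy in(-.065,-.04)];print(th,[(g[v,u],b[v,u]) for u,v in q])
"
```

```text
t 16.0 tip in housing mm [  2.8  49.  187.9] yaw_y 11.11 F_h [-0.6  0.3  0.2] w 0.0006
(152, 80, 274, 400)
open edge L [366. 201.]
edge45 L [366. 251.]
edge45 R [423. 252.]
10 [(np.uint8(97), np.uint8(109)), (np.uint8(93), np.uint8(95))]
15 [(np.uint8(124), np.uint8(148)), (np.uint8(57), np.uint8(62))]
20 [(np.uint8(199), np.uint8(225)), (np.uint8(63), np.uint8(69))]
25 [(np.uint8(226), np.uint8(123)), (np.uint8(60), np.uint8(67))]
30 [(np.uint8(234), np.uint8(229)), (np.uint8(78), np.uint8(83))]
35 [(np.uint8(237), np.uint8(236)), (np.uint8(93), np.uint8(93))]
40 [(np.uint8(211), np.uint8(234)), (np.uint8(111), np.uint8(93))]
45 [(np.uint8(175), np.uint8(233)), (np.uint8(168), np.uint8(95))]
50 [(np.uint8(234), np.uint8(236)), (np.uint8(162), np.uint8(98))]
55 [(np.uint8(235), np.uint8(234)), (np.uint8(225), np.uint8(93))]
60 [(np.uint8(236), np.uint8(236)), (np.uint8(236), np.uint8(86))]
65 [(np.uint8(238), np.uint8(237)), (np.uint8(238), np.uint8(95))]
70 [(np.uint8(237), np.uint8(237)), (np.uint8(237), np.uint8(98))]
75 [(np.uint8(102), np.uint8(98)), (np.uint8(237), np.uint8(96))]
80 [(np.uint8(100), np.uint8(98)), (np.uint8(237), np.uint8(100))]
85 [(np.uint8(151), np.uint8(104)), (np.uint8(236), np.uint8(98))]
90 [(np.uint8(145), np.uint8(84)), (np.uint8(236), np.uint8(98))]
95 [(np.uint8(207), np.uint8(107)), (np.uint8(237), np.uint8(105))]
100 [(np.uint8(239), np.uint8(236)), (np.uint8(237), np.uint8(231))]
```

The cover followed, and is now at about 42° in the side image. I'll carry on down the arc.

Call:
carry_out --increments '[[255, [0, -11, 13], 0], [255, [0, -11, 13], 0], [255, [0, -7, 17], 0], [255, [0, -7, 17], 0], [255, [0, -2, 8], 0], [255, [0, -1, 5], 0], [255, [0, 0, 0], 0]]'

```text
time: 16.75
tool_pos: [0.4768, -0.2032, 0.0835]
ee_rot: [-3.141, -0.001, 1.766]
wrist_force: [-0.3, -0.5, -0.4]
width: 0.0001
finger_force: 0.0
```

```bash
python3 -c "
from h import *
hou()"
```

```text
t 16.75 tip in housing mm [-33.9  48.6 116.5] yaw_y 11.18 F_h [-0.4 -0.4 -0.4] w 0.0001
```

Call:
carry_out --increments '[[255, [0, 0, 4], 0], [255, [0, 0, 3], 0], [255, [0, 0, 3], 0], [255, [0, 0, 0], 0]]'

```text
time: 17.15
tool_pos: [0.4776, -0.2039, 0.0781]
ee_rot: [3.139, 0.002, 1.766]
wrist_force: [-5.3, 2.6, 13.8]
width: 0.0004
finger_force: 6.8
```

Call:
carry_out --increments '[[255, [0, 0, 2], 0], [255, [0, 0, 0], 0]]'

```text
time: 17.35
tool_pos: [0.4777, -0.2039, 0.0779]
ee_rot: [3.138, 0.003, 1.766]
wrist_force: [-7.2, 3.0, 21.6]
width: 0.0003
finger_force: 10.1
```

Call:
carry_out --increments '[[255, [0, 0, 2], 0], [255, [0, 0, 0], 0]]'

```text
time: 17.55
tool_pos: [0.4777, -0.2039, 0.0777]
ee_rot: [3.138, 0.004, 1.766]
wrist_force: [-10.3, 4.8, 28.0]
width: 0.0004
finger_force: 13.5
```

It has stopped. The height reads a little high, so I'll probe near the hinge as well to get the cover's angle from the difference.

Call:
carry_out --increments '[[255, [0, 0, -10], 0], [255, [0, 0, -10], 0], [255, [0, 30, 0], 0], [255, [0, 35, 0], 0], [255, [0, 30, 0], 0], [255, [0, 0, 10], 0], [255, [0, 0, 10], 0], [255, [0, 0, 0], 0]]'

```text
time: 18.35
tool_pos: [0.571, -0.1848, 0.0728]
ee_rot: [3.137, 0.001, 1.766]
wrist_force: [0.9, 2.8, 10.4]
width: -0.0001
finger_force: 5.3
```

Call:
carry_out --increments '[[255, [0, 0, 2], 0], [255, [0, 0, 2], 0], [255, [0, 0, 2], 0], [255, [0, 0, 0], 0]]'

```text
time: 18.75
tool_pos: [0.5712, -0.1849, 0.0726]
ee_rot: [3.134, 0.003, 1.766]
wrist_force: [-7.2, 5.1, 28.8]
width: 0.0006
finger_force: 13.9
```

The slope is 5.2 mm over 95 mm, or 0.055 rad, so the cover is at the pin stop. This also puts the real tips about 25.6 mm behind the TCP. Next I'll rise and place the wrist camera to see the wing.

Call:
carry_out --increments '[[120, [0, 0, -20], 0], [120, [0, 0, -40], 0], [120, [0, 0, -40], 0], [120, [-30, -35, 0], 0], [120, [-30, -40, 0], 0], [120, [-30, -40, 0], 0], [120, [-15, -12, 0], 0], [120, [0, 0, 0], 0]]'

```text
time: 19.55
tool_pos: [0.4625, -0.3146, 0.1628]
ee_rot: [-3.14, -0.001, 1.76]
wrist_force: [0.6, 0.2, -0.2]
width: 0.0494
finger_force: 0.0
```

```bash
sed -i 's/\.033\]/.0256]/' h.py
cat > wing.py <<'E'
from h import *
import sys
hou();p,r=tool();c=robot.get_calibration('wrist');im=robot.snapshot('wrist');cv2.imwrite('pics/'+sys.argv[1],im)
W=Rz@[-.066,0,.1330]+C;u,v=proj('wrist',W,c);print('pred top px',u,v)
g=cv2.cvtColor(im,6);u0,v0=int(u)-60,max(int(v)-60,0);w=g[v0:v0+120,u0:u0+120]
print('hist pct',np.percentile(w,[1,5,10,15,20,30,50,80,95]))
print(cv2.resize(w,(40,40),interpolation=cv2.INTER_AREA)[::1,::1].tolist() if len(sys.argv)>2 else '')
E
python3 wing.py w9.png
python3 - <<'E'
from h import *
im=cv2.imread('pics/w9.png');g=cv2.cvtColor(im,6)
c=robot.get_calibration('wrist');u,v=map(int,proj('wrist',Rz@[-.066,0,.133]+C,c))
w=cv2.resize(g[max(v-75,0):v+75,u-75:u+75],(50,50),interpolation=cv2.INTER_AREA)
for row in w: print(''.join('%X'%min(x//8,15) for x in row))
E
```

```text
t 19.55 tip in housing mm [-69.8 -57.8 188.4] yaw_y 10.86 F_h [ 0.7  0.1 -0.2] w 0.0494
pred top px 329.7462598160263 161.0275536417877
hist pct [ 29.  55. 106. 131. 133. 170. 187. 196. 205.]

FFFFFFFFBBBBEFFFFFFFFFFFFFFFFFFFFFFFFFFFFFFFFFFFFF
FFFFFFFFBBBBEFFFFFFFFFFFFEFFFFFFFFFFFFFFFFFFFFFFFF
FFFFFFFFDDCDFFFFFFFFFFFFFDFFFFFFFFFFFFFFFFFFFFFFFF
FFFFFFFFFFFFFFFFFFFFFFFFFDFFFFFFFFFFFFFFFFFFFFFFFF
FFFFFFFFFFFFFFFFFFFFFFFFFDFFFFFFFFFFFFFFFFFFFFFFFF
FFFFFFFFFFFFFFFFFFFFFFFFFDFFFFFFFFFFFFFFFFFFFFFFFF
FFFFFFFFFFFFFFFFFFFFFFFFFDFFFFFFFFFFFFFFFFFFFFFFFF
FFFFFFFFFFFFFFFFFFFFFFFFFDFFFFFFFFFFFFFFFFFFFFFFFF
FFFFFFFFFFFFFFFFFFFFFFFFFDFFFFFFFFFFFFFFFFFFFFFFFF
FFFFFFFFFFFFFFFFFFFFFFFFFDFFFFFFFFFFFFFFFFFFFFFFFF
FFFFFFFFFFFFFFFFFFFFFFFFFFFFFFFFFFFFFFFFFFFFFFFFFF
FFFFFFFFFFFFFFFFFFFFFFFFFFFFFFFFFFFFFFFFFFFFFFFFFF
FFFFFFFFFFFFFFFFFFFFFFFFFFFFFFFFFFFFFFFFFFFFFFFFFF
FFFFFFFFFFFFFFFFFFFFFFFFFFFFFFFFFFFFFFFFFFFFFFFFFF
FFFFFFFFFFFFFFFFFFFFFFFFFFFFFFFFFFFFFFFFFFFFFFFFFF
FFFFFFFFFFFFFFFFFFFFFFFFFFFFFFFFFFFFFFFFFFFFFFFFFF
FFFFFFFFFFFFFFFFFFFF857FFFFFFFFFFFFFFFFFFFFFFFFFFF
FFFFFFFFFFFFFFFFFFF75886FFFFFFFFFFFFFFFF
[... 942 characters left out ...]
FFFFFFFFFFFFEFFFFFFFFFFFFFFFFFFFFFFFF
FFFFFFFFFFFFFFFFFFFFFFFFFEFFFFFFFFFFFFFFFFFFFFFFFF
FFFFFFFFFFEDCEFFFFFFFFFFFEFFFFFFFFFFFFFFFFFFFFFFFF
FFFFFFFFFFEDDFFFFFFFFFFFFEFFFFFFFFFFFFFFFFFFFFFFFF
FFFFFFFFFFEDDFFFFFFFFFFFFEFFFFFFFFFFFFFFFFFFFFFFFF
FFFFFFFFFFECCEFFFFFFFFFFFEFFFFFFFFFFFFFFFFFFFFFFFF
FFFFFFFFFFFFFFFFFFFFFFFFFDFFFFFFFFFFFFFFFFFFFFFFFF
FFFFFFFFFFFFFFFFFFFFFFFFFDFFFFFFFFFFFFFFFFFFFFFFFF
FFFFFFFFFFFFFFFFFFFFFFFFFFFFFFFFFFFFFFFFFFFFFFFFFF
FFFFFFFFFFFFFFFFFFFFFFFFFFFFFFFFFFFFFFFFFFFFFFFFFF
FFFFFFFFFFFFFFFFFFFFFFFFFFFFFFFFFFFFFFFFFFFFFFFFFF
FFFFFFFFFFFFFFFFFFFFFFFFFFFFFFFFFFFFFFFFFFFFFFFFFF
FFFFFFFFFFFFFFFFFFFFFFFFFFFFFFFFFFFFFFFFFFFFFFFFFF
FFFFFFFFFFFFFFFFFFFFFFFFFFFFFFFFFFFFFFFFFFFFFFFFFF
```

The wing shows as a dark bar from upper left to lower right at about 45°, against the index lines along image column u=330. I'll measure it by mask.

```bash
cat > ang.py <<'E'
from h import *
import sys
im=cv2.imread(sys.argv[1]);g=cv2.cvtColor(im,6);c=robot.get_calibration('wrist');zt=float(sys.argv[2])
u,v=map(int,proj('wrist',Rz@[-.066,0,zt]+C,c));w=g[v-40:v+40,u-50:u+50]
m=cv2.morphologyEx((w<95).astype(np.uint8),cv2.MORPH_OPEN,np.ones((3,3)))
n,l,st,_=cv2.connectedComponentsWithStats(m);k=1+st[1:,4].argmax();top=((l==k)&(w>46)).astype(np.uint8)
ct=max(cv2.findContours(top,0,1)[0],key=cv2.contourArea);rc=cv2.minAreaRect(ct);print(st[k],rc)
b=cv2.boxPoints(rc);e=sorted([(b[i],b[(i+1)%4]) for i in range(4)],key=lambda q:np.linalg.norm(q[0]-q[1]))
A,B=[onz('wrist',s[0]+u-50,s[1]+v-40,zt) for s in((e[0][0]+e[0][1])/2,(e[1][0]+e[1][1])/2)]
d=Rz.T@(A-B);d=d if d[1]>0 else -d
print('len',np.linalg.norm(d),'phi deg',np.degrees(np.arctan2(-d[0],d[1])),'centre housing',Rz.T@((A+B)/2-C))
p,r=tool();print('tool mm to centre',r.T@((A+B)/2-p)*1000)
E
python3 ang.py pics/w9.png .133
```

```text
[  30   13   49   47 1107] ((56.5, 34.499996185302734), (53.740108489990234, 11.31370735168457), 45.0)
len 0.030397097590403082 phi deg 45.42320353362807 centre housing [-0.06229068  0.00308626  0.133     ]
tool mm to centre [59.67230427  5.62418384 29.98071083]
```

Call:
carry_out --increments '[[120, [20, 2, 0], -7.6], [120, [20, 4, 0], 0], [120, [0, 0, 0], -7.6], [120, [0, 0, 0], -7.6], [120, [0, 0, 0], -7.7], [120, [0, 0, 0], -7.7], [120, [0, 0, 0], -7.7], [120, [0, 0, 0], 0]]'

```text
time: 20.4
tool_pos: [0.4613, -0.2707, 0.1632]
ee_rot: [3.141, -0.001, 2.569]
wrist_force: [-0.5, -0.8, -0.8]
width: 0.05
finger_force: 0.0
```

Run:
```python
from h import *
hou();p,r=tool();t=Rz@[-.0637,.0015,.091]+C;print((r.T@(t-p)*1000).round(1))
```

```text
t 20.4 tip in housing mm [-62.4 -14.6 188.8] yaw_y 57.17 F_h [-0.6 -0.7 -0.8] w 0.05
[12.1 10.6 72.3]
```

Call:
carry_out --increments '[[120, [12, 10.5, 0], 0], [120, [0, 0, 20], 0], [120, [0, 0, 20], 0], [120, [0, 0, 17], 0], [120, [0, 0, 10], 0], [120, [0, 0, 5], 0], [120, [0, 0, 0], 0]]'

```text
time: 21.1
tool_pos: [0.4564, -0.2563, 0.0915]
ee_rot: [3.141, -0.001, 2.567]
wrist_force: [0.4, -0.7, -0.2]
width: 0.0496
finger_force: 0.0
```

Run:
```python
from h import *
hou();p,r=tool();t=Rz@[-.0637,.0015,.091]+C;print((r.T@(t-p)*1000).round(1))
```

```text
t 21.1 tip in housing mm [-64.3   0.5 117.1] yaw_y 57.06 F_h [ 0.2 -0.7 -0.2] w 0.0496
[0.2 1.1 0.5]
```

Call:
carry_out --increments '[[255, [0, 0, 0], 0], [255, [0, 0, 0], 0], [255, [0, 0, 0], 0], [255, [0, 0, 0], 0], [255, [0, 0, 0], 0], [255, [0, 0, 0], 0], [255, [0, 0, 0], 0]]'

```text
time: 21.8
tool_pos: [0.457, -0.2568, 0.0921]
ee_rot: [3.141, 0.0, 2.567]
wrist_force: [1.2, 1.9, 0.5]
width: 0.0098
finger_force: 29.9
```

It has the wing, gripped at 9.8 mm. I'll turn it 45.7°.

Call:
carry_out --increments '[[255, [0, 0, 0], 7], [255, [0, 0, 0], 7.7], [255, [0, 0, 0], 7.7], [255, [0, 0, 0], 7.7], [255, [0, 0, 0], 7.7], [255, [0, 0, 0], 7.9], [255, [0, 0, 0], 0], [255, [0, 0, 0], 0]]'

```text
time: 22.6
tool_pos: [0.4563, -0.2571, 0.0911]
ee_rot: [-3.14, -0.0, 1.772]
wrist_force: [1.6, -0.6, -3.6]
width: 0.01
finger_force: 30.0
```

Run:
```python
from h import *
hou()
```

```text
t 22.6 tip in housing mm [-64.7  -0.2 116.7] yaw_y 11.53 F_h [ 1.4 -0.9 -3.6] w 0.01
```

Call:
carry_out --increments '[[255, [0, -0.5, 2], 0], [255, [0, -0.5, 2], 0], [255, [0, -0.5, 2], 0], [255, [0, 0, 2], 0], [255, [0, 0, 0], 0], [255, [0, 0, 0], 0]]'

```text
time: 23.2
tool_pos: [0.4553, -0.2574, 0.0845]
ee_rot: [3.141, 0.0, 1.769]
wrist_force: [-1.4, 1.2, 2.9]
width: 0.01
finger_force: 30.0
```

Run:
```python
from h import *
hou()
```

```text
t 23.2 tip in housing mm [-65.7  -0.3 110.1] yaw_y 11.38 F_h [-1.2  1.4  2.9] w 0.01
```

Call:
carry_out --increments '[[255, [0, 0, 1.5], 0], [255, [0, 0, 1.5], 0], [255, [0, 0, 0], 0], [255, [0, 0, 0], 0]]'

```text
time: 23.6
tool_pos: [0.4552, -0.2574, 0.0828]
ee_rot: [3.141, 0.001, 1.769]
wrist_force: [-3.9, 2.5, 8.2]
width: 0.0099
finger_force: 30.0
```

Call:
carry_out --increments '[[255, [0, 0, 1.5], 0], [255, [0, 0, 1.5], 0], [255, [0, 0, 0], 0], [255, [0, 0, 0], 0]]'

```text
time: 24.0
tool_pos: [0.4552, -0.2575, 0.0827]
ee_rot: [3.14, 0.002, 1.769]
wrist_force: [-7.3, 4.6, 19.5]
width: 0.0099
finger_force: 30.0
```

It's now a hard stop after 8.4 mm of travel, against 8.6 expected for home. I'll check the free edge's height in the scene and side pictures numerically.

Run:
```python
from h import *
hou()
for n in('scene','side'):
    im=robot.snapshot(n);cv2.imwrite(f'pics/{n}9.png',im);g=cv2.cvtColor(im,6).astype(np.float32)
    for x in(-.09,):
        out=[]
        for z in np.arange(.070,.132,.003):
            q=np.array([proj(n,Rz@[x,y,z]+C) for y in np.linspace(.035,.07,15)],np.float32)
            out.append(int(cv2.remap(g,q[:,:1],q[:,1:],1).mean()))
        print(n,list(zip((np.arange(70,132,3)).tolist(),out)))
```

```text
t 24.0 tip in housing mm [-65.8  -0.5 108.3] yaw_y 11.38 F_h [-6.3  6.  19.5] w 0.0099
scene [(70, 58), (73, 58), (76, 60), (79, 60), (82, 59), (85, 59), (88, 60), (91, 64), (94, 70), (97, 75), (100, 77), (103, 76), (106, 75), (109, 71), (112, 59), (115, 41), (118, 25), (121, 21), (124, 30), (127, 43), (130, 51)]
side [(70, 96), (73, 97), (76, 97), (79, 96), (82, 98), (85, 101), (88, 110), (91, 123), (94, 143), (97, 163), (100, 177), (103, 187), (106, 190), (109, 192), (112, 192), (115, 192), (118, 192), (121, 191), (124, 191), (127, 189), (130, 186)]
```

The free edge crosses at z ≈ 96 mm with no gap below it (it would be about 107 mm at the pin stop). It presses at 19.5 N, the seal's give is taken up, and the wing is in line. I'm handing it in.

```bash
python3 -c "
from bench import robot
print(robot.close_job())"
```

```text
the job is handed in; nothing more can be done
None
```

The canister is hung on the hook and the cover pressed home, with the fastener's wing in line and the arm still holding it down at about 19.5 N; I handed the job in there but got no verdict back, and I last saw the canister hanging upright before the cover went down.

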